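# Hold the thermometer boom over the warming cezve

## Robot

A 6-joint arm with a two-finger parallel gripper is mounted at the origin on the work surface. World frame = base frame: x ahead of the robot, y to its left, z up, the work surface at z = 0. Lengths are in m, angles in degrees, forces in N, time in s.
With the tool pointing down it reaches from about 0.375 to 0.9 m from the base axis. Payload 3.1 kg.
Tool frame: the origin (TCP) lies between the finger pads; the fingertips stand bot.tip_extent ahead of it and the grasp point (between the pads) lies 2 mm behind it (bot.tip_extent is the distance from the TCP to the fingertips, in m); z points along the fingers, y is the direction in which the jaws open and shut (so a half turn about z gives the same grasp; the last joint's range is limited). The gripper opens to 87 mm and grips with 3 to 60 N. Pads are 19 mm wide; open, the fingers measure 117 mm over their backs; the gripper's body (75 mm by 190 mm) begins 51 mm behind the grasp point.
Start: joints at [58.012, 30.224, 82.088, -0, 67.689, -10.227], TCP at [0.232, 0.58, 0.24] pointing down, gripper open.
Joint ranges: [-176.69, 176.69], [-43.24, 126.21], [12.49, 139.97], [-82, 262], [0, 151.66], [-163.58, 163.58]. Speed limits (degrees/s): [159.86, 159.86, 180, 180, 180, 180].

## Interface

Orientations are given as a 3x3 rotation matrix whose columns are the frame's x, y, z axes.
In Python, from rig import bot, imaging, recognise, masks_of, mark_of gives the robot as it stands.
- The arm moves only by the tool send_rows, never from a script. Its argument "plan" is a list that holds one entry, the list of rows, each a list of 5 numbers: the shift along the world's x, y, z normalised to -1 to 1, where 1 is 0.03 m, then the turn about the world's z normalised to -1 to 1, where 1 is 0.1 rad, then the closure, from -1 (fully open) to 1 (shut). A call has 1 to 20 rows; each row shifts and turns the commanded pose from where the row before left it; what a row does not reach is not made up. A row lasts 1/10 s, in which the tool goes at most 50 mm and 8.59 degrees, less where a joint would pass 70% of its speed; a pose out of reach is approached as far as the arm can. A call with a number of a shift or a turn outside -1 to 1 is refused whole. A call with a gripper value outside its range is refused whole. The fingers move at their own pace and stop on an object; the grip force is fixed at half the most. Time passes only in rows, so rows that do not move let the fingers close. It gives the time, the measured TCP pose, the force and the opening at its end, in the units of the state.
- bot.read_state(): the state, without advancing time (a new reading comes with each control period).
- imaging.capture(name): name is "scene" or "top" or "wrist"; returns a dict with "img" (420x560x3 uint8, blue, green, red), "mtx" (3x3 intrinsics, pixels), "distortion" ([k1, k2, p1, p2, k3] as OpenCV has them; the pictures are not rectified), "pose" (4x4, takes a point from camera to world coordinates); the wrist camera has in their place "T_tool_cam" (4x4, takes a point from camera to tool coordinates, whose origin is the TCP and whose axes are the flange's). Camera axes: x right, y down, z forward; pixel columns grow to the right and rows downward; lengths in m; the calibration is good to about 2 mm. A picture is of the moment at which its call begins: read the wrist's pose just before it. There is no depth.
- bot.hand_in(): hands the job in, once; it reports no verdict.
Trained networks look in the newest picture that a camera, given by its name, has taken for a name from the list of things; names that differ only in an ending like _2 or _b are one class to them, and where a whole thing is asked for, a point or a joint stands for the part that bears it (a point fixed in the world has none). Each returns a list of dicts, best first, with "conf" (0 to 1); they miss things now and then, are a little off and sometimes report something else, mostly with a low value. They report only what shows in the picture. A call takes as long as a camera call. They do not tell look-alikes from the thing itself.
- recognise(camera, target): "at" ([x, y, z] in m, in world coordinates, good to about 4 mm: the middle of the surface that is visible of it).
- masks_of(camera, target): "region" (420x560 bool, what is visible of it).
- mark_of(camera, target): "at" ([x, y, z] in m, in world coordinates, good to about 4 mm: a listed point, or the origin of a listed thing).
The state is a dict: "time_s": time; "joint_positions": joint angles; "qvel": joint speeds; "tau": joint torques, N m; "position": TCP position; "tcp_rot": TCP orientation; "force": force on the tool from outside, world axes, zero at the start; "moment": the same for the moment, N m; "opening": opening from 0.0 (shut) to 1.0 (fully open).
Only numpy, scipy, OpenCV 4.12 (cv2) and the standard library are available. Lean on these libraries where they do the work, as an engineer would, in place of code of your own. Each camera call takes 0.05 s, during which the arm holds its last target.

## Task

The empty cezve is warming on the hob and I want its temperature: take hold of the black thermometer block at the end of the boom with its lock button squeezed in, so that the telescopic arm is free, swing it over the cezve and draw the arm out until its second long scale mark (100 mm) is at the mouth of the outer tube. Finish while still holding it there, steady, with the thermometer looking down into the cezve, because the boom swings away as soon as it is let go; do not shift the cezve or anything else on the worktop.

Things in the scene. Friction and masses are not known exactly. Their poses are not given: they have to be found in the camera images.
- boom_pivot (a point): Upright swing axis of the thermometer boom, at the height of the boom's own axis, 200 mm above the worktop, on top of a steel post (18 mm thick) with a fixed round dark base (124 mm across, 18 mm high). The level boom is an outer tube, an inner tube sliding in it and a black thermometer block at the end.
- tube_mouth (a point): Centre of the mouth of the boom's outer tube, 110 mm from the swing axis. The outer tube is square aluminium, 26 mm, ending here with a thin black collar and reaching 60 mm behind the swing axis; the inner tube, 18 mm square aluminium with the scale on it, slides out of it.
- boom_head: Thermometer block: black plastic, 44 mm along the boom, 30 wide, 40 high, flat upright cheeks parallel to the boom, free air around and above. Origin at its centre, 138 mm from the swing axis plus the value of boom_slide; x points outward along the boom, z up. A lens barrel (22 mm across, 10 mm long) is under it.
- lock_button_face (a point): Middle of the outer face of the round steel lock button (20 mm across) that stands 6 mm proud of the block's cheek on its -y side (the right one, seen from the post looking outward), at mid-height. Width over button and opposite cheek: 36 mm, 31 mm with the button pressed in.
- sensor (a point): Centre of the thermometer's lens, straight below the block's centre, 30 mm under the boom's axis; it looks straight down.
- boom_slide (a joint): How far the inner tube is drawn out, m, 0 (fully in, the start) to 0.120 (stop); it is the scale reading at the outer tube's mouth. Dark ticks every 10 mm on the inner tube, long ones all round it at 50 and 100 mm; the 100 mm mark is just at the mouth at 0.100. A pin locks it rigidly at 0, 0.050 and 0.100 unless the button is in; then it slides with about 1 N of friction.
- boom_swing (a joint): Swing of the boom about the post, rad: 0 is the parked position against its stop (the start), growing clockwise seen from above, up to 1.9. A light spring (under 2 N at the block) always pulls it back to 0. The cezve lies at about 0.85 to 1.2.
- lock_button (a joint): Travel of the lock button into the block, m: 0 out, 0.005 fully in; the arm is free from about 0.0035 on. Its spring takes 8 N at the start and about 11 N fully in, so a grip of 20 to 40 N across the block's two cheeks presses it in fully and holds the block at the same time.
- cezve: Copper-coloured coffee pot standing loose on the hob, 0.24 to 0.39 kg, 75 mm high, 80 mm across the belly, 68 mm at the rim. Origin at the centre of its underside, z up, x towards its long dark wooden handle, which rises outward to 162 mm from the pot's axis and 105 mm above its underside and points roughly away from the boom's post.
- cezve_mouth (a point): Centre of the cezve's rim, 135 mm above the worktop, so 35 mm below the lens. It is 228 to 245 mm from the swing axis, so that the block at the 100 mm mark (238 mm) is over it when the boom points at it.
- hob: Fixed white single hob, 150 mm square, with a dark hotplate 108 mm across at 60 mm height, on which the cezve stands. Origin at the centre of its underside.
- red_cup: Red ceramic cup with handle, 64 mm across, 62 mm high, origin under its centre. To be left alone.
- tumbler: Clear glass tumbler, 70 mm across, 105 mm high, origin under its centre. To be left alone.
- canister: Closed tin canister, 94 mm across, 140 mm high with its knob, origin under its centre. To be left alone.
- cup_on_saucer: White cup on its saucer, 124 mm across, 60 mm high, origin under its centre. To be left alone.
- sugar_bowl: Lidded earthenware sugar bowl, 88 mm across, 84 mm high, origin under its centre. To be left alone.
- teaspoon: Steel teaspoon lying on the worktop, 135 mm long. To be left alone.
There are look-alikes about, which are no part of the job. Leave any green or purple look-alike of the part that bears boom_pivot alone.

How it is judged:
By the outcome, as a careful person would: the job done as asked, in the order asked, and still so for the second after the job is handed in, while the arm keeps its last pose, push and grip.
It also fails if it takes over 38 s, if anything falls off the work surface, if the arm or the gripper's body presses on something with over 40 N, if the wrist force passes 120 N, or if a joint passes its speed limit or range.

## Working session

There is one attempt and no reset: what is moved stays moved. The work goes in short steps, Python scripts to look and compute and a tool call to move; the robot and the scene stay as the last step left them, time stands still between calls to the robot, and variables do not carry over. Pictures are saved under pics/ and viewed, and the job is handed in when it is done.

Besides the shell and the picture viewer there is one more tool, called after "Emit:" as name(argument=value, ...), one argument or row to a line, values as JSON. send_rows: Moves the arm, as the interface text tells. Its arguments: {"type":"object","properties":{"plan":{"type":"array"}},"required":["plan"]}

```bash
ls; mkdir -p pics; python3 - <<'E'
from rig import bot, imaging, recognise, masks_of, mark_of
import cv2
s=bot.read_state(); print(s, bot.tip_extent)
for c in ["scene","top","wrist"]:
    d=imaging.capture(c); cv2.imwrite(f"pics/{c}0.png",d["img"])
    if c!="wrist":
        print(c,d["pose"].round(3).tolist())
        for t in ["boom_pivot","tube_mouth","boom_head","lock_button_face","sensor","cezve","cezve_mouth","hob","canister","tumbler","red_cup","sugar_bowl","cup_on_saucer"]:
            print(t,[( [round(float(v),3) for v in r["at"]],round(r["conf"],2)) for r in mark_of(c,t)[:3]])
print(bot.read_state()["time_s"])
E
```

```text
pics
{'time_s': 0.0, 'joint_positions': array([ 5.80114134e+01,  3.02803413e+01,  8.21564357e+01, -3.02073024e-03,
        6.76894990e+01, -1.02271268e+01]), 'qvel': array([ 0.02557594, -0.0138804 ,  0.02677977,  0.01297763, -0.08658824,
       -0.0587338 ]), 'tau': array([-6.95279209e-05, -4.40044141e+01, -1.76590991e+01,  6.31890236e-02,
        5.83882607e-02, -1.69502846e-04]), 'position': array([0.23132071, 0.57986078, 0.23855658]), 'tcp_rot': array([[-9.28742665e-01,  3.70723339e-01, -1.12616334e-03],
       [ 3.70724891e-01,  9.28740795e-01, -1.89510878e-03],
       [ 3.43352780e-04, -2.17756516e-03, -9.99997570e-01]]), 'force': array([ 0.58316731, -1.01653996, -0.0096857 ]), 'moment': array([ 0.02273442, -0.03313623, -0.06686757]), 'opening': 1.0018117978479884} 0.017
scene [[0.607, 0.659, -0.443, 1.072], [0.794, -0.499, 0.346, -0.32], [0.006, -0.562, -0.827, 0.971], [0.0, 0.0, 0.0, 1.0]]
boom_pivot [([0.376, -0.178, 0.202], 0.92), ([0.67, -0.195, 0.197], 0.78), ([0.893, 0.002, 0.201], 0.69)]
tube_mouth [([0.787, 0.017, 0.202], 0.93), ([0.274, -0.125, 0.198], 0.77), ([0.564, 
[... 1033 characters left out ...]
276, -0.136, 0.2], 0.64)]
boom_head [([0.758, 0.018, 0.198], 0.75), ([0.246, -0.116, 0.197], 0.69), ([0.54, -0.15, 0.2], 0.57)]
lock_button_face [([0.261, -0.097, 0.201], 0.45)]
sensor [([0.253, -0.118, 0.177], 0.73), ([0.536, -0.147, 0.168], 0.69), ([0.758, 0.014, 0.17], 0.67)]
cezve [([0.588, 0.03, 0.059], 0.82)]
cezve_mouth [([0.59, 0.034, 0.137], 0.66)]
hob [([0.588, 0.04, 0.002], 0.7)]
canister [([0.354, 0.397, -0.0], 0.67)]
tumbler [([0.658, -0.335, 0.0], 0.59), ([0.361, 0.396, -0.002], 0.43), ([0.497, -0.324, 0.004], 0.37)]
red_cup [([0.498, -0.324, 0.0], 0.66)]
sugar_bowl [([0.529, 0.402, -0.003], 0.67)]
cup_on_saucer [([0.694, 0.342, 0.001], 0.69), ([0.591, 0.034, 0.138], 0.2)]
1.45
```

View pics/scene0.png

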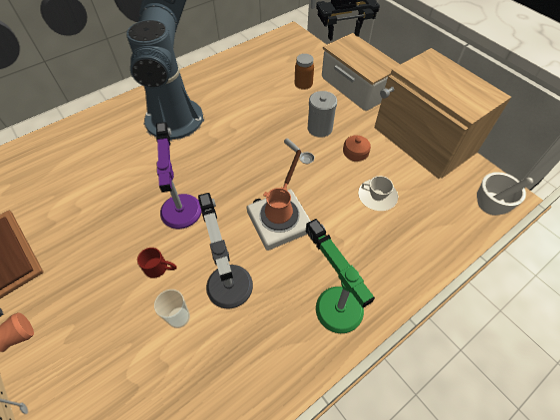

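View pics/top0.png

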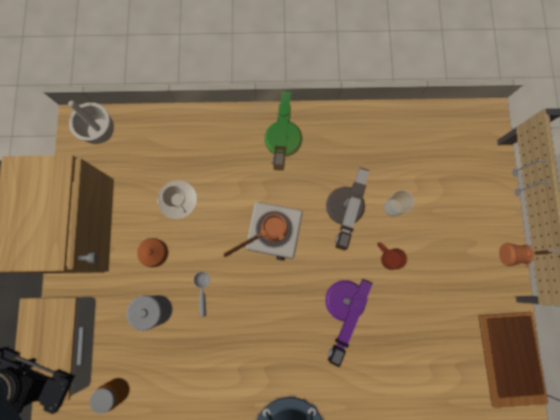

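The scene picture shows the silver boom, the real one, with its base at about (230,286) and its head at (207,202). The purple one is at about (180,210) and the green at (340,308). The cezve is on the hob at (278,203). The top view agrees. In world coordinates the pivot is at (0.669,-0.195), the head at (0.539,-0.148) and the cezve mouth at (0.588,0.034). That is 0.243 m from the pivot, as specified, and the swing needed is about 0.88 rad. The button side faces the cezve. Next I move to hover over the head.

Emit:
send_rows(
  plan=[
    [[0.4,-0.93,0.7,0,-1],[0.4,-0.93,0.7,0,-1],[0.4,-0.93,0.7,0,-1],[0.4,-0.93,0.7,0,-1],[0.4,-0.93,0.5,0,-1],[0.4,-0.93,0,0,-1],[0.4,-0.93,0,0,-1],[0.4,-0.93,0,0,-1],[0.4,-0.93,0,0,-1],[0.4,-0.93,0,0,-1],[0.4,-0.93,0,0,-1],[0.4,-0.93,0,0,-1],[0.4,-0.93,0,0,-1],[0.4,-0.93,0,0,-1],[0.4,-0.93,0,0.1,-1],[0.4,-0.93,0,0.1,-1],[0.4,-0.93,0,0.1,-1],[0.4,-0.93,0,0,-1],[0.4,-0.93,0,0,-1],[0.4,-0.93,0,0,-1]],
  ],
)

```text
time_s: 3.45
position: [0.472, 0.0212, 0.3387]
tcp_rot: [[-0.939, 0.343, 0.001], [0.343, 0.939, 0.0], [-0.0, 0.0, -1.0]]
force: [0.4, 0.0, -0.5]
opening: 1.002
```

Emit:
send_rows(
  plan=[
    [[0.4,-0.95,0,0,-1],[0.4,-0.95,0,0,-1],[0.4,-0.95,0,0,-1],[0.4,-0.95,0,0,-1],[0.35,-0.95,0,0,-1],[0.3,-0.9,0,0,-1],[0,0,0,0,-1],[0,0,0,0,-1]],
  ],
)

```text
time_s: 4.25
position: [0.5389, -0.1472, 0.3382]
tcp_rot: [[-0.939, 0.344, -0.001], [0.344, 0.939, 0.001], [0.001, 0.001, -1.0]]
force: [0.4, 0.3, -0.6]
opening: 1.001
```

```bash
python3 - <<'E'
from rig import bot, imaging, recognise, masks_of, mark_of
import cv2,numpy as np
s=bot.read_state(); print(s["time_s"],s["position"],s["tcp_rot"].round(3).tolist(),s["joint_positions"].round(1),s["force"])
d=imaging.capture("wrist"); cv2.imwrite("pics/wrist1.png",d["img"])
print(d["T_tool_cam"].round(3).tolist())
for t in ["boom_pivot","tube_mouth","boom_head","lock_button_face","sensor"]:
    print(t,[( [round(float(v),3) for v in r["at"]],round(r["conf"],2)) for r in mark_of("wrist",t)[:3]])
print([( [round(float(v),3) for v in r["at"]],round(r["conf"],2)) for r in recognise("wrist","lock_button")[:3]])
E
```

```text
4.25 [ 0.53892874 -0.14724097  0.33821019] [[-0.939, 0.344, -0.001], [0.344, 0.939, 0.001], [0.001, 0.001, -1.0]] [-26.8  19.2  84.3   0.   76.5 -96.6] [ 0.36001743  0.33006839 -0.61154153]
[[0.0, -0.964, -0.266, 0.072], [1.0, -0.0, 0.0, -0.0], [-0.001, -0.266, 0.964, -0.144], [0.0, 0.0, 0.0, 1.0]]
boom_pivot [([0.373, -0.176, 0.199], 0.68), ([0.666, -0.193, 0.196], 0.57), ([0.497, -0.321, -0.003], 0.55)]
tube_mouth [([0.56, -0.155, 0.199], 0.74), ([0.659, -0.343, -0.002], 0.15)]
boom_head [([0.538, -0.142, 0.198], 0.91)]
lock_button_face [([0.537, -0.131, 0.202], 0.41)]
sensor []
[([0.535, -0.129, 0.209], 0.51)]
```

View pics/wrist1.png

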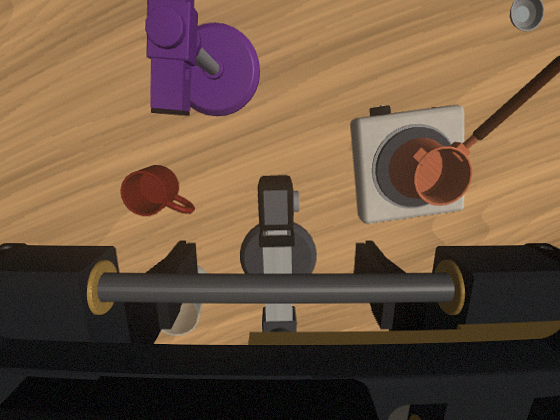

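The wrist view shows the head at about (276,210) with the button on its right cheek at (296,202), facing the cezve. The boom runs straight up the image, so the yaw is right. I'll refine using the edges of the top face.

```bash
cat > h.py <<'E'
import numpy as np,cv2
def ray(d,s,px,z):
    T=np.eye(4);T[:3,:3]=s["tcp_rot"];T[:3,3]=s["position"];T=T@d["T_tool_cam"]
    u=cv2.undistortPoints(np.array([[px]],float),d["mtx"],d["distortion"])[0,0]
    v=T[:3,:3]@np.array([u[0],u[1],1]);o=T[:3,3]
    return (o+v*(z-o[2])/v[2]).round(4)
E
python3 - <<'E'
from rig import bot, imaging
import cv2,numpy as np
from h import ray
s=bot.read_state();d=imaging.capture("wrist")
im=d["img"];cv2.imwrite("pics/crop1.png",cv2.resize(im[160:345,225:335],None,fx=4.5,fy=3.2*1.0,interpolation=cv2.INTER_CUBIC)[:600])
for p,z in [((276,210),.22),((259,245),.22),((293,245),.22),((276,245),.22),((276,178),.22),((296,202),.2)]:print(p,ray(d,s,p,z))
E
```

```text
(276, 210) [ 0.5395 -0.1458  0.22  ]
(259, 245) [ 0.5644 -0.1708  0.22  ]
(293, 245) [ 0.5746 -0.1427  0.22  ]
(276, 245) [ 0.5695 -0.1567  0.22  ]
(276, 178) [ 0.5136 -0.1364  0.22  ]
(296, 202) [ 0.5438 -0.1279  0.2   ]
```

View pics/crop1.png

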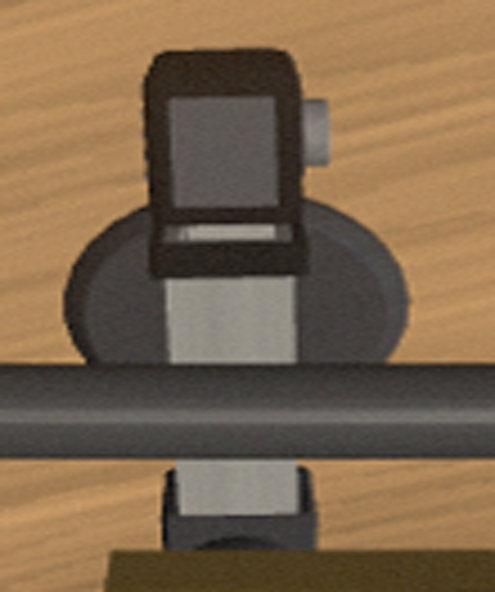

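Measured block centre is about (0.538,-0.147) and the button is at mid-length, 0.14 m from the pivot. The TCP is right above it, so I descend and close.

Emit:
send_rows(
  plan=[
    [[0,0,-0.8,0,-1],[0,0,-0.8,0,-1],[0,0,-0.8,0,-1],[0,0,-0.8,0,-1],[0,0,-0.7,0,-1],[0,0,-0.5,0,-1],[0,0,-0.3,0,-1],[0,0,0,0,-1],[0,0,0,0,-1]],
  ],
)

```text
time_s: 5.55
position: [0.5396, -0.1471, 0.1981]
tcp_rot: [[-0.94, 0.343, 0.001], [0.343, 0.94, -0.0], [-0.001, -0.0, -1.0]]
force: [0.4, -0.2, 0.3]
opening: 0.997
```

Emit:
send_rows(
  plan=[
    [[0,0,0,0,1],[0,0,0,0,1],[0,0,0,0,1],[0,0,0,0,1],[0,0,0,0,1],[0,0,0,0,1],[0,0,0,0,1],[0,0,0,0,1],[0,0,0,0,1],[0,0,0,0,1]],
  ],
)

```text
time_s: 6.55
position: [0.5392, -0.1468, 0.1974]
tcp_rot: [[-0.939, 0.343, -0.0], [0.343, 0.939, 0.0], [0.0, 0.0, -1.0]]
force: [-0.2, 1.8, -0.7]
opening: 0.353
```

```bash
python3 - <<'E'
from rig import bot, imaging, mark_of
import cv2
s=bot.read_state(); print(s["time_s"],s["position"],s["force"],s["moment"],s["opening"]*87,s["qvel"].round(2))
d=imaging.capture("wrist"); cv2.imwrite("pics/wrist2.png",d["img"])
d=imaging.capture("scene"); cv2.imwrite("pics/scene2.png",d["img"])
for t in ["tube_mouth","boom_head","cezve_mouth","boom_pivot"]:
    print(t,[( [round(float(v),3) for v in r["at"]],round(r["conf"],2)) for r in mark_of("scene",t)[:3]])
E
```

```text
6.55 [ 0.53915713 -0.14684453  0.19744945] [-0.24139499  1.83785307 -0.71604961] [ 0.30620615 -0.0502648   0.00330672] 30.75006900481432 [-0.07 -0.08 -0.01  0.05 -0.01  0.01]
tube_mouth [([0.275, -0.123, 0.199], 0.79), ([0.787, 0.019, 0.201], 0.7), ([0.565, -0.156, 0.195], 0.67)]
boom_head [([0.756, 0.014, 0.201], 0.76), ([0.538, -0.144, 0.201], 0.72)]
cezve_mouth [([0.589, 0.038, 0.134], 0.88)]
boom_pivot [([0.377, -0.179, 0.204], 0.68), ([0.895, 0.003, 0.201], 0.6), ([0.668, -0.192, 0.197], 0.58)]
```

View pics/wrist2.png

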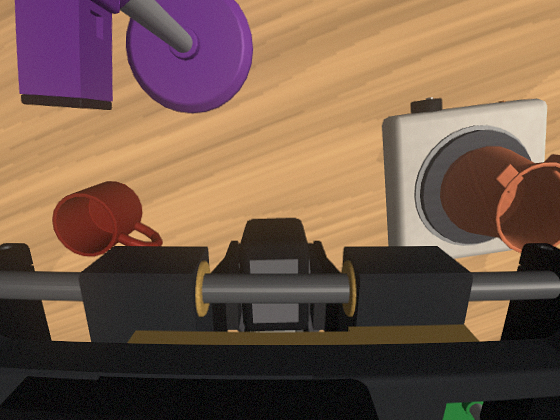

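View pics/scene2.png

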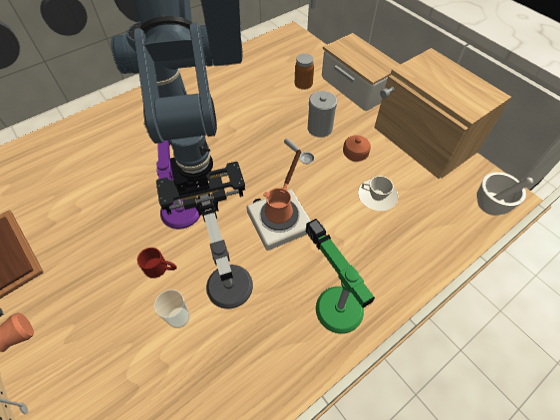

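The grip opening is 30.75 mm, so the button is fully in (31 mm expected). The wrist view shows both pads on the cheeks at about (240,290) and (318,290). Next I work out the swing arc.

```bash
python3 - <<'E'
import numpy as np
P=np.array([.668,-.1945]);p=np.array([.5392,-.1468]);c=p.copy()
v=p-P;r0=np.hypot(*v);a0=np.arctan2(v[1],v[0]);print(r0,np.degrees(a0))
a=a0
T=[.25,.5]+[.75]*10+[.4,.2]
for i,t in enumerate(T):
    a-=t*.1; r=r0+.002*min(1,(i+1)/8)
    q=P+r*np.array([np.cos(a),np.sin(a)])
    d=((q-c)/.03).round(2); c=c+d*.03
    print(f"[{d[0]}, {d[1]}, 0, {-t}, 1],",end=" ")
print(c,np.degrees(a))
m=np.array([.588,.0355])-P;print(np.hypot(*m),np.degrees(np.arctan2(m[1],m[0])))
E
```

```text
0.1373489351979112 159.67831200914506
[0.03, 0.11, 0, -0.25, 1], [0.09, 0.21, 0, -0.5, 1], [0.14, 0.32, 0, -0.75, 1], [0.18, 0.3, 0, -0.75, 1], [0.19, 0.28, 0, -0.75, 1], [0.21, 0.28, 0, -0.75, 1], [0.24, 0.25, 0, -0.75, 1], [0.25, 0.24, 0, -0.75, 1], [0.28, 0.21, 0, -0.75, 1], [0.29, 0.19, 0, -0.75, 1], [0.31, 0.17, 0, -0.75, 1], [0.31, 0.14, 0, -0.75, 1], [0.18, 0.07, 0, -0.4, 1], [0.08, 0.03, 0, -0.2, 1], [ 0.6226 -0.0628] 108.97154714006713
0.24351591323771843 109.17900802581073
```

Emit:
send_rows(
  plan=[
    [[0.03,0.11,0,-0.25,1],[0.09,0.21,0,-0.5,1],[0.14,0.32,0,-0.75,1],[0.18,0.3,0,-0.75,1],[0.19,0.28,0,-0.75,1],[0.21,0.28,0,-0.75,1],[0.24,0.25,0,-0.75,1],[0.25,0.24,0,-0.75,1],[0.28,0.21,0,-0.75,1],[0.29,0.19,0,-0.75,1],[0.31,0.17,0,-0.75,1],[0.31,0.14,0,-0.75,1],[0.18,0.07,0,-0.4,1],[0.08,0.03,0,-0.2,1],[0,0,0,0,1],[0,0,0,0,1],[0,0,0,0,1]],
  ],
)

```text
time_s: 8.55
position: [0.6211, -0.0629, 0.1974]
tcp_rot: [[-0.33, 0.944, -0.003], [0.944, 0.33, 0.001], [0.002, -0.003, -1.0]]
force: [-5.6, 0.8, 2.1]
opening: 0.353
```

```bash
python3 - <<'E'
from rig import bot, imaging, mark_of
import cv2
s=bot.read_state(); print(s["time_s"],s["position"],s["tcp_rot"].round(3).tolist(),s["force"],s["moment"],s["opening"]*87)
d=imaging.capture("wrist"); cv2.imwrite("pics/wrist3.png",d["img"])
for c in ["scene","top","wrist"]:
  if c!="wrist": d=imaging.capture(c); cv2.imwrite(f"pics/{c}3.png",d["img"])
  for t in ["tube_mouth","boom_head","cezve_mouth","boom_pivot"]:
    print(c,t,[( [round(float(v),3) for v in r["at"]],round(r["conf"],2)) for r in mark_of(c,t)[:3]])
E
```

```text
8.55 [ 0.62110847 -0.06291769  0.19736738] [[-0.33, 0.944, -0.003], [0.944, 0.33, 0.001], [0.002, -0.003, -1.0]] [-5.61172671  0.76929926  2.13425063] [ 0.14502133  0.61948338 -0.3626753 ] 30.74025427205373
scene tube_mouth [([0.277, -0.124, 0.197], 0.98), ([0.629, -0.091, 0.2], 0.9), ([0.786, 0.02, 0.201], 0.57)]
scene boom_head [([0.758, 0.015, 0.202], 0.8), ([0.245, -0.112, 0.201], 0.66), ([0.623, -0.06, 0.197], 0.52)]
scene cezve_mouth [([0.585, 0.035, 0.133], 0.58)]
scene boom_pivot [([0.893, 0.005, 0.201], 0.93), ([0.376, -0.179, 0.2], 0.93), ([0.669, -0.194, 0.198], 0.56)]
top tube_mouth [([0.784, 0.014, 0.208], 0.82)]
top boom_head []
top cezve_mouth [([0.404, 0.258, 0.0], 0.71), ([0.59, 0.035, 0.137], 0.56)]
top boom_pivot [([0.891, 0.003, 0.199], 0.83), ([0.379, -0.177, 0.204], 0.65), ([0.67, -0.192, 0.199], 0.57)]
wrist tube_mouth [([0.631, -0.085, 0.197], 0.7)]
wrist boom_head [([0.622, -0.056, 0.2], 0.76)]
wrist cezve_mouth [([0.591, 0.036, 0.137], 0.95)]
wrist boom_pivot [([0.629, -0.086, 0.199], 0.26)]
```

View pics/wrist3.png

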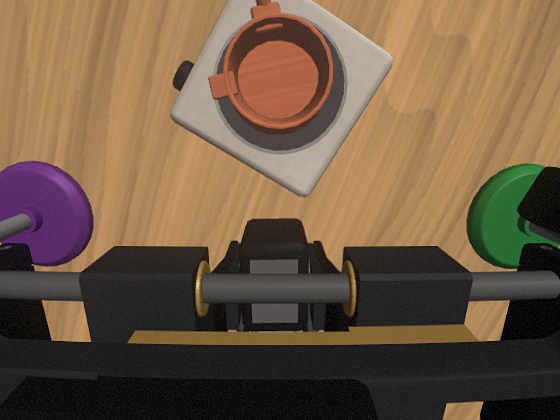

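View pics/scene3.png

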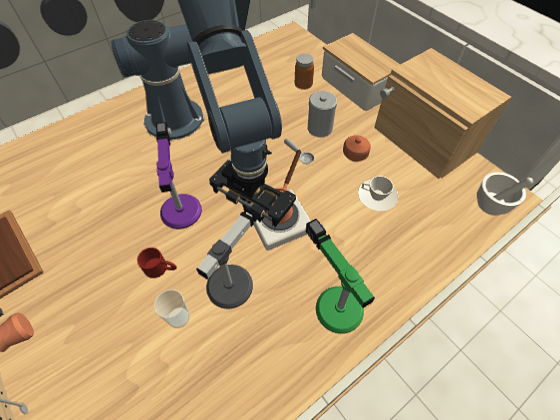

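The wrist view shows the cezve rim centred at (278,75), directly in line with the block at (275,270), so the swing is right. To set a slide zero, I nudge gently inward to feel the inner stop, then draw out 100 mm from there.

Emit:
send_rows(
  plan=[
    [[0.01,-0.03,0,0,1],[0,0,0,0,1]],
  ],
)

```text
time_s: 9.5
position: [0.621, -0.063, 0.1973]
tcp_rot: [[-0.33, 0.944, -0.004], [0.944, 0.33, 0.002], [0.003, -0.003, -1.0]]
force: [-5.0, 3.6, 2.3]
opening: 0.353
```

Emit:
send_rows(
  plan=[
    [[0.01,-0.03,0,0,1],[0,0,0,0,1]],
  ],
)

```text
time_s: 9.7
position: [0.6209, -0.0631, 0.1973]
tcp_rot: [[-0.33, 0.944, -0.005], [0.944, 0.33, 0.004], [0.005, -0.003, -1.0]]
force: [-6.1, 5.6, 3.7]
opening: 0.352
```

Emit:
send_rows(
  plan=[
    [[0.01,-0.03,0,0,1],[0,0,0,0,1]],
  ],
)

```text
time_s: 9.9
position: [0.6209, -0.0631, 0.1973]
tcp_rot: [[-0.33, 0.944, -0.005], [0.944, 0.33, 0.005], [0.007, -0.003, -1.0]]
force: [-7.0, 7.2, 3.9]
opening: 0.351
```

The TCP stays put while the push-back rises from 0.8 to 7 N, so this is the inner stop: slide 0 at TCP (0.6209,-0.0631). Now I draw out 100 mm along 109°.

Emit:
send_rows(
  plan=[
    [[-0.035,0.1,0,0,1],[-0.07,0.2,0,0,1],[-0.105,0.3,0,0,1],[-0.105,0.3,0,0,1],[-0.105,0.3,0,0,1],[-0.105,0.3,0,0,1],[-0.105,0.3,0,0,1],[-0.105,0.3,0,0,1],[-0.105,0.3,0,0,1],[-0.105,0.3,0,0,1],[-0.105,0.3,0,0,1],[-0.05,0.15,0,0,1],[-0.03,0.08,0,0,1],[0,0,0,0,1],[0,0,0,0,1],[0,0,0,0,1]],
  ],
)

```text
time_s: 11.5
position: [0.5895, 0.0312, 0.1974]
tcp_rot: [[-0.329, 0.944, -0.0], [0.944, 0.329, 0.0], [0.001, -0.0, -1.0]]
force: [-3.8, -0.3, -0.9]
opening: 0.353
```

```bash
python3 - <<'E'
from rig import bot, imaging, mark_of
import cv2,numpy as np
s=bot.read_state(); print(s["time_s"],s["position"],s["tcp_rot"].round(3).tolist(),s["force"],s["moment"],s["opening"]*87)
z=np.array([.6209,-.0631]);print("slide",(s["position"][:2]-z)@np.array([-.327,.945]),"lat",(s["position"][:2]-z)@np.array([.945,.327]))
for c in ["wrist","scene","top"]:
  d=imaging.capture(c); cv2.imwrite(f"pics/{c}4.png",d["img"])
  if c=="scene": cv2.imwrite("pics/crop4.png",cv2.resize(d["img"][170:310,190:330],None,fx=4.2,fy=4.2,interpolation=cv2.INTER_CUBIC))
  for t in ["tube_mouth","boom_head","cezve_mouth","cezve"]:
    print(c,t,[( [round(float(v),3) for v in r["at"]],round(r["conf"],2)) for r in mark_of(c,t)[:3]])
E
```

```text
11.5 [0.5894654  0.03115733 0.19741345] [[-0.329, 0.944, -0.0], [0.944, 0.329, 0.0], [0.001, -0.0, -1.0]] [-3.79477353 -0.34338624 -0.90997508] [-0.06689967  0.66373809 -0.60765802] 30.66975060139778
slide 0.09935228944451091 lat 0.0011164523595813493
wrist tube_mouth []
wrist boom_head [([0.586, 0.038, 0.199], 0.71)]
wrist cezve_mouth [([0.59, 0.033, 0.138], 0.61), ([0.591, 0.036, 0.06], 0.22)]
wrist cezve [([0.59, 0.035, 0.06], 0.78)]
scene tube_mouth [([0.273, -0.123, 0.202], 0.84), ([0.629, -0.087, 0.196], 0.81), ([0.787, 0.02, 0.202], 0.68)]
scene boom_head [([0.755, 0.013, 0.2], 0.57), ([0.249, -0.116, 0.202], 0.55), ([0.59, 0.037, 0.201], 0.54)]
scene cezve_mouth [([0.588, 0.035, 0.136], 0.73), ([0.586, 0.03, 0.167], 0.33)]
scene cezve [([0.585, 0.036, 0.06], 0.86)]
top tube_mouth [([0.786, 0.015, 0.206], 0.78), ([0.628, -0.087, 0.199], 0.74), ([0.276, -0.135, 0.199], 0.67)]
top boom_head [([0.247, -0.118, 0.198], 0.67), ([0.758, 0.018, 0.196], 0.64)]
top cezve_mouth [([0.588, 0.032, 0.137], 0.41)]
top cezve [([0.588, 0.034, 0.061], 0.47)]
```

View pics/crop4.png

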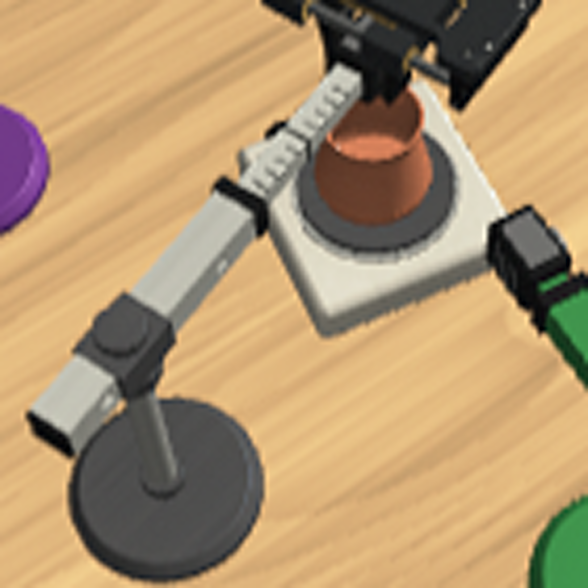

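View pics/wrist4.png

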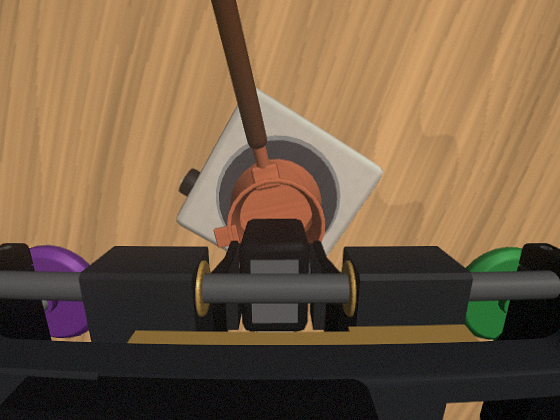

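View pics/top4.png

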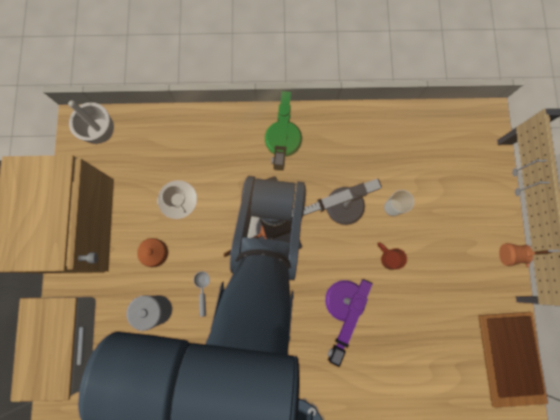

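```bash
python3 - <<'E'
import cv2
im=cv2.imread("pics/scene4.png");cv2.imwrite("pics/zoom4.png",cv2.resize(im[182:224,238:282],None,fx=13,fy=13,interpolation=cv2.INTER_LANCZOS4))
E
```

```text
(no output)
```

View pics/zoom4.png

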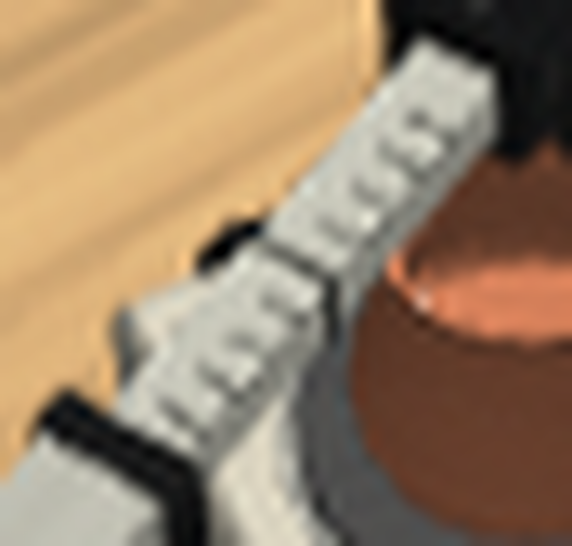

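The zoomed scene view shows the 50 mm mark at about (300,265), ticks 60 to 90 clear of the collar, and the 100 mm mark position at the collar edge at about (145,440). The kinematic slide is 99.1 to 99.4 mm, so I trim it by about 0.9 mm and settle.

Emit:
send_rows(
  plan=[
    [[-0.01,0.03,0,0,1],[0,0,0,0,1],[0,0,0,0,1],[0,0,0,0,1],[0,0,0,0,1],[0,0,0,0,1],[0,0,0,0,1],[0,0,0,0,1]],
  ],
)

```text
time_s: 13.05
position: [0.5893, 0.0321, 0.1975]
tcp_rot: [[-0.33, 0.944, -0.0], [0.944, 0.33, 0.0], [0.0, -0.0, -1.0]]
force: [-3.5, -2.0, -3.1]
opening: 0.349
```

```bash
python3 - <<'E'
from rig import bot, imaging, mark_of
import cv2,numpy as np
d=imaging.capture("scene"); cv2.imwrite("pics/scene5.png",d["img"])
cv2.imwrite("pics/zoom5.png",cv2.resize(d["img"][182:224,238:282],None,fx=13,fy=13,interpolation=cv2.INTER_LANCZOS4))
s=bot.read_state(); print(s["time_s"],s["position"],s["force"],s["opening"]*87,s["qvel"].round(2))
print("slide",(s["position"][:2]-np.array([.621,-.0629]))@np.array([-.327,.945]))
# expected pixels of boom top-face ticks
P=np.array([.666,-.1924]);u=np.array([-.329,.944])
T=np.linalg.inv(d["pose"])
for n,r,z in [("mouth top edge",.110,.213),("100 mark",.110,.209),("90",.12,.209),("50",.16,.209)]:
    q=cv2.projectPoints(np.array([[*(P+u*r),z]]),cv2.Rodrigues(T[:3,:3])[0],T[:3,3],d["mtx"],d["distortion"])[0].ravel()
    print(n,((q-[238,182])*13).round())
E
```

```text
13.1 [0.58924541 0.03205949 0.19752328] [-2.81990755 -2.03505086 -3.3666819 ] 30.33651772297477 [-0.01 -0.05 -0.05  0.11  0.07  0.02]
slide 0.10012047255588807
mouth top edge [113. 420.]
100 mark [115. 432.]
90 [148. 394.]
50 [274. 245.]
```

View pics/zoom5.png

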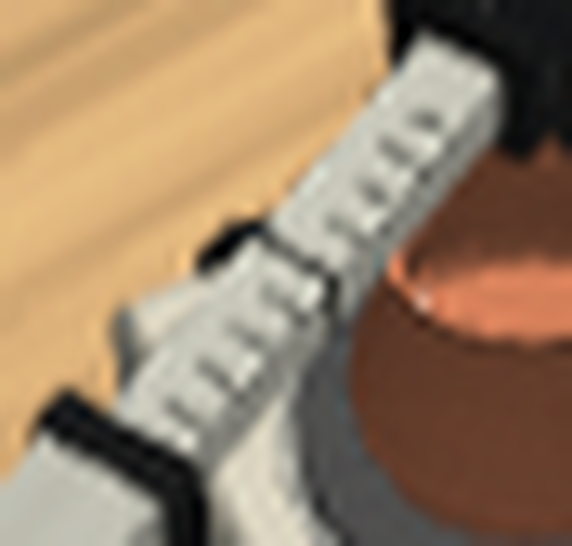

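View pics/scene5.png

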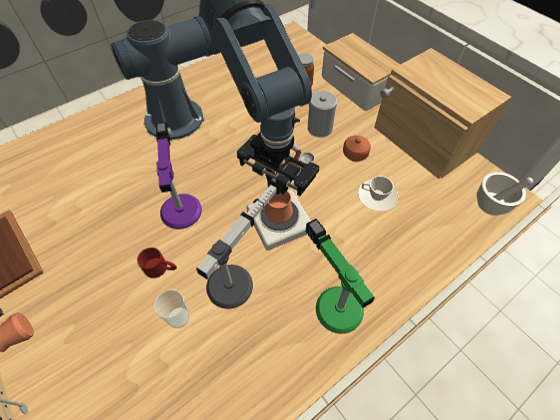

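Emit:
send_rows(
  plan=[
    [[0,0,0,0,1],[0,0,0,0,1],[0,0,0,0,1],[0,0,0,0,1],[0,0,0,0,1],[0,0,0,0,1],[0,0,0,0,1],[0,0,0,0,1]],
  ],
)

```text
time_s: 13.9
position: [0.5893, 0.032, 0.1975]
tcp_rot: [[-0.33, 0.944, 0.0], [0.944, 0.33, -0.0], [-0.0, -0.0, -1.0]]
force: [-2.7, -2.4, -5.4]
opening: 0.353
```

```bash
python3 - <<'E'
from rig import bot, imaging, mark_of
import cv2,numpy as np
for i in range(3):
  s=bot.read_state(); print(s["time_s"],s["position"],s["force"],s["moment"],s["opening"]*87)
  d=imaging.capture("wrist")
cv2.imwrite("pics/wrist6.png",d["img"])
cv2.imwrite("pics/w46.png",np.hstack([cv2.resize(cv2.imread("pics/wrist4.png")[180:350,210:345],None,fx=2.9,fy=2.9),cv2.resize(d["img"][180:350,210:345],None,fx=2.9,fy=2.9)]))
E
```

```text
13.9 [0.58928846 0.0320346  0.19752449] [-2.69650163 -2.37238885 -5.41263116] [-0.33251623  0.58352506 -0.63713842] 30.731374296680798
13.95 [0.58928191 0.03205743 0.19755761] [-3.63538835 -1.81822599 -3.96130567] [-0.24829924  0.61063892 -0.70863432] 30.520967040455865
14.0 [0.58924446 0.03205577 0.19752183] [-3.01191862 -1.63430107 -4.48857293] [-0.25956982  0.61972066 -0.60891778] 30.539293920855076
```

View pics/w46.png

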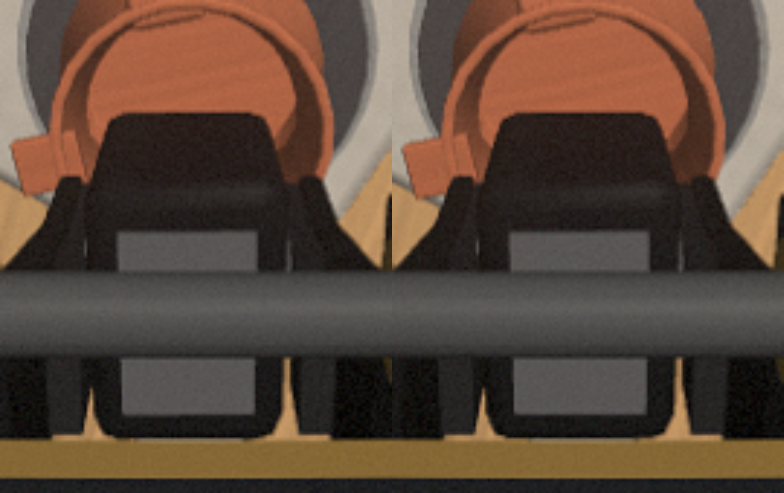

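Steady: the TCP doesn't move, the block hasn't shifted in the grip, and the button is still in (30.5 mm). Handing in.

```bash
python3 - <<'E'
from rig import bot
print(bot.hand_in()); print(bot.read_state()["time_s"])
E
```

```text
the job is handed in; nothing more can be done
None
the job is handed in; nothing more can be done
```

I gripped the silver boom's thermometer block with the lock button squeezed in and swung it about 0.88 rad over the cezve. I then drew the arm out to the 100 mm mark and handed the job in at 14.0 s while still holding it there.

- **Slide reading:** about 100.1 mm, measured from the inner stop, which I found with a push of about 7 N. In the zoomed picture ticks 60 to 90 are clear of the collar and the 100 mm mark sits at its edge. The picture alone only fixes this to 2–3 mm, and the projected mark positions were about 2–3 mm of image off.
- **Aim:** the TCP is at (0.589, 0.032) and the cezve mouth was found at about (0.588–0.590, 0.032–0.036). The lens therefore looks into the pot.
- **Button and grip:** the opening was 30.3 to 30.7 mm against the 31 mm expected with the button in. The block had not moved between the pads.
- **Steadiness:** the TCP moved by less than 0.1 mm over the last second. The vertical force reading drifted from -1 to about -5 N over the last 2.5 s, which I could not explain.
- **Everything else:** the cezve stayed within measuring error of where it was. I did not touch the other things or the look-alikes, and they look unmoved in the last scene picture.

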